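# Put the double lid on the bowl, then lift off only the outer cover

### The arm

A 6-joint arm with a two-finger parallel gripper is mounted at the origin on the work surface. World frame = base frame: x ahead of the robot, y to its left, z up, the work surface at z = 0. Lengths are in m, angles in rad, forces in N, time in s.
With the tool pointing down it reaches from about 0.375 to 0.975 m from the base axis. Payload 3.8 kg.
Tool frame: the origin (TCP) lies on the centre line of the jaws, within the pads' length; the fingertips stand 14 mm ahead of it and the grasp point (between the pads) lies 5 mm behind it; z points along the fingers, x is the direction in which the jaws open and shut, and the axes are right-handed (so a half turn about z gives the same grasp; the last joint's range is limited). The gripper opens to 85 mm and grips with 20 to 120 N. Pads are 22 mm wide; open, the fingers measure 114 mm over their backs; the gripper's body (76 mm by 85 mm) begins 54 mm behind the grasp point. The pads swing forward as they close: fully open they stand 13 mm farther back than shut.
Start: joints at [-1.172, 0.264, 1.604, -0, 1.274, -0.037], TCP at [0.285, -0.612, 0.245] pointing down, gripper open.
Joint ranges: [-2.63, 2.63], [-0.94, 2.18], [0.31, 2.57], [-1.31, 4.45], [0, 2.66], [-2.55, 2.55]. Speed limits (rad/s): [2.57, 2.57, 3.14, 3.14, 3.14, 3.14].

### API

Orientations are given as a rotation vector (axis times angle).
In Python, from workcell import bot gives the robot as it stands. The module is installed in compiled form; this text tells all that it offers.
- The arm moves only by the tool arm_command, never from a script. Its argument "steps" is one flat list of numbers, 7 for each row, row after row: the shift along the tool's x, y, z in units of 30 mm (1.0 is 30 mm), then the turn, a rotation vector about the tool's x, y, z in units of 6 degrees (1.0 is 6 degrees), then the opening, from 0 (shut) to 1 (fully open). In form: [tx, ty, tz, ax, ay, az, fingers, tx, ty, tz, ax, ay, az, fingers, ...]. A call has 1 to 10 rows; each row shifts and turns the commanded pose from where the row before left it, along the tool's axes as they then stand; what a row does not reach is not made up. A row lasts 1/8 s, in which the tool goes at most 62.5 mm and 10.7 degrees, less where a joint would pass 70% of its speed; a pose out of reach is approached as far as the arm can. A call is refused whole if a number of a shift passes 1 or a number of a turn 1, either way. A call with a gripper value outside its range is refused whole. The fingers move at their own pace and stop on an object; "squeeze" is the grip in N (left out, the last holds). Time passes only in rows, so rows that do not move let the fingers close. It gives the time, the measured TCP pose, the force and the opening at its end, in the units of the state.
- bot.read_state(): the state, without advancing time (a new reading comes with each control period).
- bot.read_camera(name): name is "scene" or "top"; returns a dict with "img" (384x512x3 uint8, red, green, blue), "camera_matrix" (3x3 intrinsics, pixels), "k1" (the pictures are not rectified: a ray, as slopes to the right and down, at radius r is drawn at 1 + k1 r^2 times it, then the intrinsics apply), "pose" (4x4, takes a point from camera to world coordinates). Camera axes: x right, y down, z forward; pixel columns grow to the right and rows downward; lengths in m; the calibration is good to about 2 mm. A picture is of the moment at which its call begins. There is no depth.
- bot.finish_job(): hands the job in, once; it reports no verdict.
The state is a dict: "time": time; "q": joint angles; "joint_vel": joint speeds; "joint_torque": joint torques, N m; "tool_pos": TCP position; "tcp_rot": TCP orientation; "wrist_force": force on the tool from outside, world axes, zero at the start; "torque": the same for the moment, N m; "width": opening from 0.0 (shut) to 1.0 (fully open).
Only numpy, scipy, OpenCV 4.12 (cv2) and the standard library are available. Lean on these libraries where they do the work, as an engineer would, in place of code of your own. Each camera call takes 0.05 s, during which the arm holds its last target.

### The job

Pick up the double lid from the bamboo stand as one (inner lid with the tall knob, ring-shaped cover resting on it), lower both together, without dropping them, onto the black bowl so that the inner lid sits fully home in its mouth, and let go of the knob. Then lift the outer cover alone by its collar, leaving the inner lid seated and undisturbed, and finish still holding the cover level above the bowl, a few centimetres clear of the knob. Leave the glass dishes and spoon alone and do not shove or tip the bowl.

Things in the scene. Friction and masses are not known exactly. Their poses are not given: they have to be found in the camera images.
- inner_lid: Round bamboo inner lid, 0.18 kg, loose, on the stand's upper tier. Origin: centre of underside, z up. Upward from it: tapered plug 0-12 mm (radius 48 to 56), disc radius 70 from 12 to 18 mm, plain upright knob, diameter 22, from 18 to 69 mm, poking 26 mm out of the cover's collar. Lifted by the knob, it carries the cover along.
- outer_lid: Black ceramic ring-shaped cover, 0.26 kg, loose, resting on the inner lid's disc. Origin: centre of underside, z up, 12 mm above the inner lid's when nested. Upward: skirt 0-7 mm (radius 74 inside, 78 outside), flat roof to 11 mm with a hole of radius 21, round collar from 11 to 31 mm, 52 mm outer diameter, 5 mm wall, around the knob. Gripping the collar's outside lifts the cover alone.
- bowl: Matte black ceramic bowl, 0.6 kg, loose, empty, 132 mm wide, 75 mm high, on the counter on the other side from the stand (left or right). Origin: centre of underside, z up. Mouth radius 60 mm, straight for its top 25 mm. The plug enters 12 mm with 4 mm to spare all round, the disc rests on the rim: home, the inner lid's origin is 63 mm above the bowl's.
- stand: Bamboo two-tier stand, fixed, 200 mm (its x) by 330 mm (its y); upper tier's top 130 mm and lower tier's top 30 mm above its origin, which lies at the centre of its underside on the counter. Turned by up to about 14 degrees either way.
- dish_top: Small glass dish, rim radius 42 mm, 34 mm high, loose, beside the lids on the upper tier (either side). Origin: centre of its underside. Leave alone.
- dish_low: Larger glass dish, rim radius 55 mm, 45 mm high, loose, on the lower tier. Origin: centre of its underside. Leave alone.
- spoon: Steel serving spoon, 190 mm long, loose, lying on the counter beyond the stand and bowl, roughly crosswise. Leave alone.
Mind the look-alikes: they are no part of the job. Of the things shaped like the inner_lid, the wooden one is meant.

How it is judged:
By the outcome, as a careful person would: the job done as asked, in the order asked, and still so for the second after the job is handed in, while the arm keeps its last pose, push and grip.
It also fails if it takes over 54 s, if anything falls off the work surface, if the arm or the gripper's body presses on something with over 40 N, if the wrist force passes 120 N, or if a joint passes its speed limit or range.

## Working session

There is one attempt and no reset: what is moved stays moved. The work goes in short steps, Python scripts to look and compute and a tool call to move; the robot and the scene stay as the last step left them, time stands still between calls to the robot, and variables do not carry over. Pictures are saved under pics/ and viewed, and the job is handed in when it is done.

Besides the shell and the picture viewer there is one more tool, called after "Request:" as name(argument=value, ...) on one line, values as JSON. arm_command: Moves the arm, as the interface text tells. Its arguments: {"type":"object","properties":{"steps":{"type":"array","items":{"type":"number"}},"squeeze":{"type":"number"}},"required":["steps"]}

```bash
mkdir -p pics && python3 - <<'E'
from workcell import bot
import cv2
s=bot.read_state()
print({k:(v if not hasattr(v,'round') else v) for k,v in s.items()})
for n in ("scene","top"):
    c=bot.read_camera(n)
    cv2.imwrite(f"pics/{n}0.png",cv2.cvtColor(c["img"],cv2.COLOR_RGB2BGR))
    print(n,c["camera_matrix"],c["k1"],c["pose"])
E
```

```text
{'time': 0.0, 'q': array([-1.17188642e+00,  2.64784450e-01,  1.60542829e+00,  1.34197460e-05,
        1.27369386e+00, -3.68971982e-02]), 'joint_vel': array([-0.00038179,  0.0006838 ,  0.00045918,  0.00143045,  0.00101448,
       -0.00119494]), 'joint_torque': array([-4.65428857e-04, -5.15112090e+01, -3.67316508e+01, -4.46047602e-05,
        1.30281344e-02, -1.15416447e-05]), 'tool_pos': array([ 0.28466814, -0.61123721,  0.24391159]), 'tcp_rot': array([-2.64802678,  1.68796423,  0.00297813]), 'wrist_force': array([ 0.80523082, -0.10633819,  0.1593404 ]), 'torque': array([-0.02657393, -0.00503761,  0.0170885 ]), 'width': 1.0012251435129356}
scene [[380.37420265   0.         261.41987693]
 [  0.         380.37420265 193.69020759]
 [  0.           0.           1.        ]] -0.12322037048523864 [[-0.87698644  0.36030405 -0.31792417  0.83128791]
 [ 0.48049914  0.65217101 -0.58633911  0.61855469]
 [-0.00391943 -0.66697374 -0.74507092  0.79405411]
 [ 0.          0.          0.          1.        ]]
top [[481.96134697   0.         261.79186773]
 [  0.         481.96134697 189.19890189]
 [  0.           0.           1.        ]] -0.19173627533027313 [[-0.02594343 -0.99402771  0.10599927  0.40124447]
 [-0.9996389   0.02653911  0.00421274  0.06400661]
 [-0.0070007  -0.10585171 -0.99435728  1.40830691]
 [ 0.          0.          0.          1.        ]]
```

View pics/scene0.png

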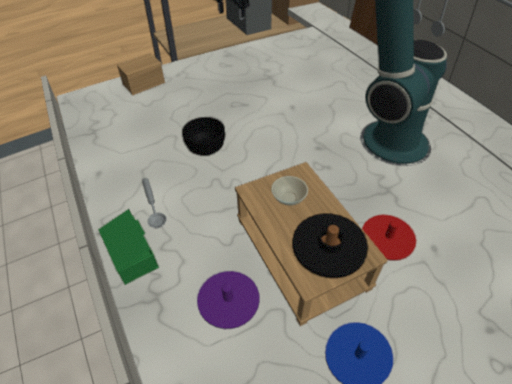

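View pics/top0.png

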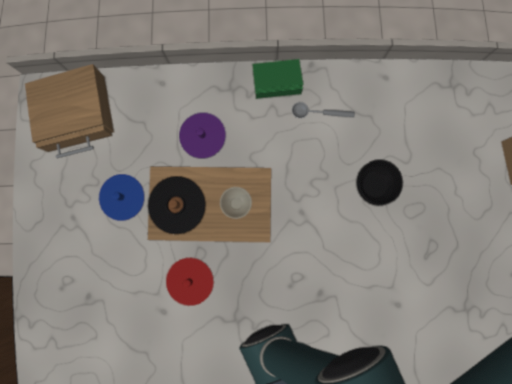

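```bash
cat > h.py <<'E'
import numpy as np, cv2
from workcell import bot
def rays(c,uv):
    n=cv2.undistortPoints(np.asarray(uv,float).reshape(-1,1,2),c["camera_matrix"],np.array([c["k1"],0,0,0,0.]))[:,0]
    return np.c_[n,np.ones(len(n))]@c["pose"][:3,:3].T
def onplane(c,uv,z):
    d=rays(c,uv);o=c["pose"][:3,3]
    return o+d*((z-o[2])/d[:,2])[:,None]
def circ(P):
    A=np.c_[2*P[:,:2],np.ones(len(P))];x=np.linalg.lstsq(A,(P[:,:2]**2).sum(1),rcond=None)[0]
    r=np.sqrt(x[2]+x[0]**2+x[1]**2);res=np.hypot(*(P[:,:2]-x[:2]).T)-r
    return x[:2],r,res.std()
def contour(mask,near):
    cs,_=cv2.findContours(mask.astype(np.uint8),cv2.RETR_EXTERNAL,cv2.CHAIN_APPROX_NONE)
    cs=[k for k in cs if len(k)>15]
    return min(cs,key=lambda k:np.hypot(*(k[:,0].mean(0)-near)))[:,0].astype(float)
def proj(c,X):
    X=np.atleast_2d(X);T=np.linalg.inv(c["pose"]);P=X@T[:3,:3].T+T[:3,3]
    return cv2.projectPoints(P,np.zeros(3),np.zeros(3),c["camera_matrix"],np.array([c["k1"],0,0,0,0.]))[0][:,0]
E
python3 - <<'E'
from h import *
for n,lid,bowl in (("top",(176,205),(380,183)),("scene",(330,245),(204,136))):
    c=bot.read_camera(n);im=c["img"].astype(int)
    dark=(im.max(2)<75)
    for nm,p,z in (("lid.153",lid,.153),("lid.147",lid,.147),("bowl",bowl,.075)):
        k=contour(dark,p);P=onplane(c,k,z);print(n,nm,len(k),k.mean(0),circ(P))
    x,y=lid
    crop=c["img"][y-40:y+40,x-40:x+40];x2,y2=bowl
    crop2=c["img"][y2-40:y2+40,x2-40:x2+40]
    cv2.imwrite(f"pics/crop_{n}.png",cv2.resize(np.hstack([crop,crop2])[...,::-1],None,fx=5,fy=5,interpolation=cv2.INTER_NEAREST))
    hsv=cv2.cvtColor(c["img"],cv2.COLOR_RGB2HSV)
    w=np.zeros_like(dark);w[y-20:y+20,x-20:x+20]=1
    m=(~dark)&w&(hsv[...,1]>60)
    ys,xs=np.nonzero(m);print("knobpix",xs.min(),xs.max(),ys.min(),ys.max(),xs.mean(),ys.mean())
E
```

```text
top lid.153 161 [176.27329193 204.78881988] (array([0.50012336, 0.29571046]), np.float64(0.07547719447219871), np.float64(0.0007485341512011915))
top lid.147 161 [176.27329193 204.78881988] (array([0.50059597, 0.29681794]), np.float64(0.07583795339452958), np.float64(0.0007521119255952251))
top bowl 127 [379.21259843 182.18110236] (array([ 0.55483203, -0.26156006]), np.float64(0.06415871173681964), np.float64(0.0013172862673198741))
knobpix 169 182 197 212 174.95172413793102 204.3310344827586
scene lid.153 197 [329.32994924 245.34517766] (array([0.50186242, 0.30011339]), np.float64(0.07704674413060067), np.float64(0.0010283906540491754))
scene lid.147 197 [329.32994924 245.34517766] (array([0.49877914, 0.29713291]), np.float64(0.07776786963297715), np.float64(0.0010380159631444598))
scene bowl 115 [203.60869565 135.22608696] (array([ 0.56203978, -0.23709359]), np.float64(0.07700996424781521), np.float64(0.009641423803219492))
knobpix 322 339 225 244 332.4864864864865 234.8864864864865
```

View pics/crop_top.png

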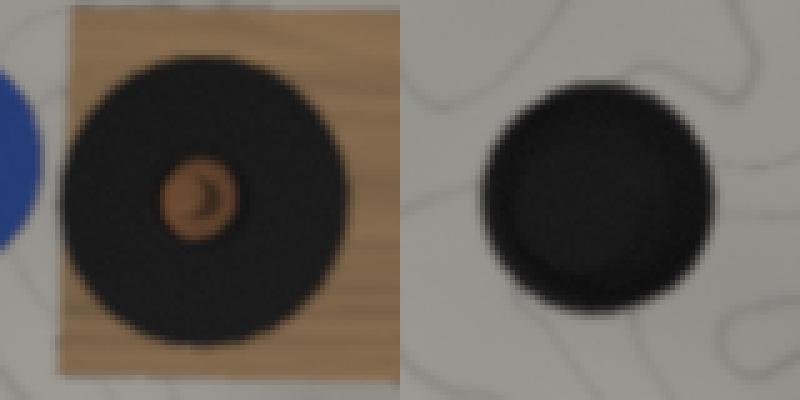

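View pics/crop_scene.png

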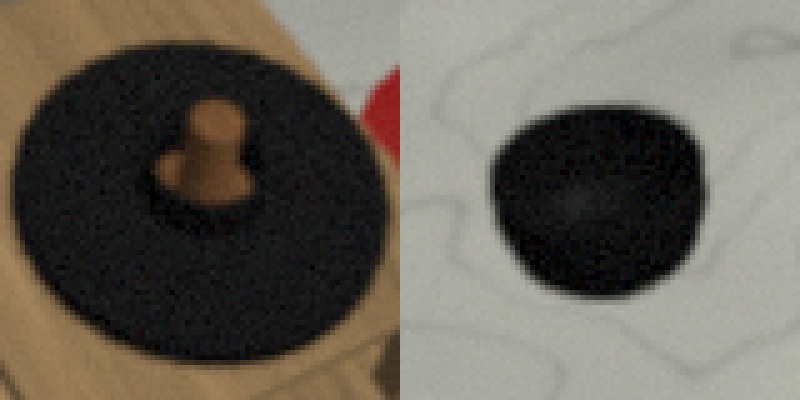

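```bash
python3 - <<'E'
from h import *
c=bot.read_camera("scene");dark=c["img"].max(2)<75
k=contour(dark,(204,136));
P=onplane(c,k,.075)
ctr=np.array([.555,-.2616]);f=c["pose"][:2,2];f/=np.linalg.norm(f)
s=(P[:,:2]-ctr)@f
for t in (0,.01,.02): print(t,(s>t).sum(),circ(P[s>t]))
for n in("top","scene"):
    c=bot.read_camera(n)
    for X in [(.5,.297,.199),(.5,.297,.173),(.5,.297,.148)]:
        print(n,X,proj(c,X))
    a=np.linspace(0,6.28,60)
    im=cv2.resize(c["img"][...,::-1],None,fx=4,fy=4,interpolation=cv2.INTER_CUBIC)
    def dr(x,y,z,r,col):
        uv=proj(c,np.c_[x+r*np.cos(a),y+r*np.sin(a),0*a+z]);cv2.polylines(im,[((uv+.5)*4).astype(int)],True,col,1)
    dr(.5,.297,.199,.011,(0,255,0));dr(.5,.297,.173,.026,(255,255,0));dr(.5,.297,.153,.078,(0,0,255));dr(.555,-.2616,.075,.066,(0,255,0))
    for i,(x,y) in enumerate([proj(c,(.5,.297,.17))[0],proj(c,(.555,-.2616,.06))[0]]):
        x=int(x*4);y=int(y*4);cr=im[max(y-180,0):y+180,max(x-180,0):x+180]
        cv2.imwrite(f"pics/ov_{n}{i}.png",cr)
A=np.hstack([cv2.imread(f"pics/ov_{n}0.png") for n in("top","scene")])
cv2.imwrite("pics/ovl.png",A)
A=np.hstack([cv2.imread(f"pics/ov_{n}1.png") for n in("top","scene")])
cv2.imwrite("pics/ovb.png",A)
E
```

```text
0 47 (array([ 0.55399871, -0.26069145]), np.float64(0.06140320006005925), np.float64(0.0013518245920690925))
0.01 43 (array([ 0.55399924, -0.26045462]), np.float64(0.061578671580552004), np.float64(0.001392078386824636))
0.02 39 (array([ 0.55395455, -0.26038148]), np.float64(0.06161247503794213), np.float64(0.0014393189084334554))
top (0.5, 0.297, 0.199) [[172.28463797 203.40336827]]
top (0.5, 0.297, 0.173) [[174.19774841 204.17373673]]
top (0.5, 0.297, 0.148) [[175.96499794 204.88503777]]
scene (0.5, 0.297, 0.199) [[332.42356794 228.4901172 ]]
scene (0.5, 0.297, 0.173) [[330.6353162  236.25738577]]
scene (0.5, 0.297, 0.148) [[328.99455228 243.35086301]]
```

View pics/ovl.png

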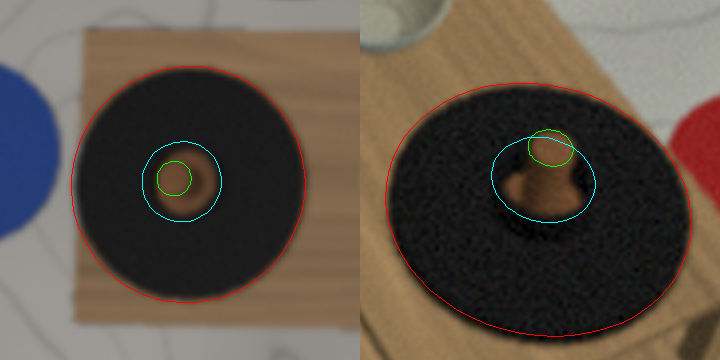

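View pics/ovb.png

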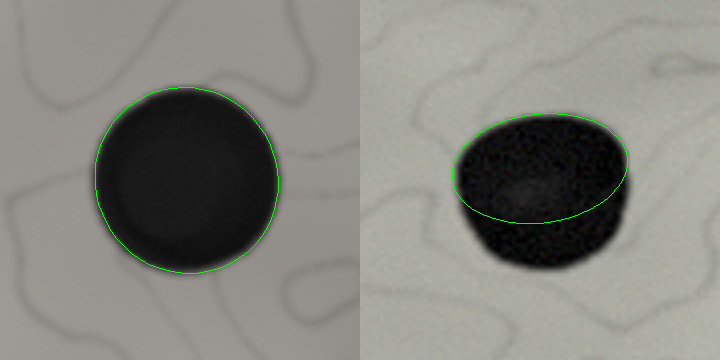

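Request:
arm_command(steps=[0,0,-0.3,0,0,-1,0.5,0,0,-0.3,0,0,-1,0.5,0,0,-0.3,0,0,-1,0.5,0,0,-0.3,0,0,-1,0.5,0,0,-0.3,0,0,-1,0.5,0,0,-0.3,0,0,-1,0.5], squeeze=60)

```text
time: 1.1
tool_pos: [0.2849, -0.6119, 0.2995]
tcp_rot: [-3.043, 0.782, 0.0]
wrist_force: [0.4, -0.7, -0.2]
width: 0.499
```

```bash
cat >> h.py <<'E'
from scipy.spatial.transform import Rotation as Ro
def delta(t):
    s=bot.read_state();R=Ro.from_rotvec(s["tcp_rot"]).as_matrix()
    print("t",round(s["time"],2),"pos",s["tool_pos"].round(4),"x",R[:,0].round(3),"z",R[:,2].round(4),"F",s["wrist_force"].round(1),"T",s["torque"].round(2),"w",round(s["width"],3),"q",s["q"].round(2))
    print("units",(R.T@(np.array(t)-s["tool_pos"])/.03).round(2))
E
python3 -c "
from h import *
delta((.5,.297,.30))"
```

```text
t 1.1 pos [ 0.2849 -0.6119  0.2995] x [ 0.876 -0.482 -0.   ] z [-0.e+00  1.e-04 -1.e+00] F [ 0.4 -0.7 -0.2] T [-0.01  0.02  0.02] w 0.499 q [-1.17  0.24  1.54  0.    1.37 -0.67]
units [-8.33e+00 -3.00e+01 -1.00e-02]
```

Request:
arm_command(steps=[-0.28,-1,0,0,0,0,0.5,-0.28,-1,0,0,0,0,0.5,-0.28,-1,0,0,0,0,0.5,-0.28,-1,0,0,0,0,0.5,-0.28,-1,0,0,0,0,0.5,-0.28,-1,0,0,0,0,0.5,-0.28,-1,0,0,0,0,0.5,-0.28,-1,0,0,0,0,0.5,-0.28,-1,0,0,0,0,0.5,-0.28,-1,0,0,0,0,0.5])

```text
time: 2.35
tool_pos: [0.3572, -0.3078, 0.2995]
tcp_rot: [3.041, -0.788, 0.001]
wrist_force: [0.2, 0.3, -0.3]
width: 0.501
```

Request:
arm_command(steps=[-0.28,-1,0,0,0,0,0.5,-0.28,-1,0,0,0,0,0.5,-0.28,-1,0,0,0,0,0.5,-0.28,-1,0,0,0,0,0.5,-0.28,-1,0,0,0,0,0.5,-0.28,-1,0,0,0,0,0.5,-0.28,-1,0,0,0,0,0.5,-0.28,-1,0,0,0,0,0.5,-0.28,-1,0,0,0,0,0.5,-0.28,-1,0,0,0,0,0.5])

```text
time: 3.6
tool_pos: [0.4293, -0.0047, 0.2995]
tcp_rot: [-3.041, 0.787, -0.001]
wrist_force: [0.2, -1.0, -0.1]
width: 0.496
```

Request:
arm_command(steps=[-0.28,-1,0,0,0,0,0.5,-0.28,-1,0,0,0,0,0.5,-0.28,-1,0,0,0,0,0.5,-0.28,-1,0,0,0,0,0.5,-0.28,-1,0,0,0,0,0.5,-0.28,-1,0,0,0,0,0.5,-0.28,-1,0,0,0,0,0.5,-0.28,-1,0,0,0,0,0.5,-0.28,-0.5,0,0,0,0,0.5,0,0,0,0,0,0,0.5])

```text
time: 4.85
tool_pos: [0.4865, 0.2544, 0.2991]
tcp_rot: [3.041, -0.785, -0.001]
wrist_force: [0.5, -0.1, -0.2]
width: 0.505
```

```bash
python3 -c "
from h import *
delta((.5,.297,.215))
c=bot.read_camera('scene')
x,y=proj(c,(.5,.297,.24))[0].astype(int)
cr=c['img'][max(0,y-75):y+75,x-75:x+75,::-1]
cv2.imwrite('pics/s1.png',cv2.resize(cr,None,fx=4,fy=4,interpolation=cv2.INTER_CUBIC))
print(x-75,y-75)"
```

```text
t 4.85 pos [0.4865 0.2544 0.2991] x [ 0.875 -0.484 -0.   ] z [-6.e-04 -5.e-04 -1.e+00] F [ 0.5 -0.1 -0.2] T [ 0.01 -0.04 -0.  ] w 0.505 q [ 0.44 -0.    1.81 -0.    1.34  0.94]
units [-0.29 -1.46  2.8 ]
260 140
```

View pics/s1.png

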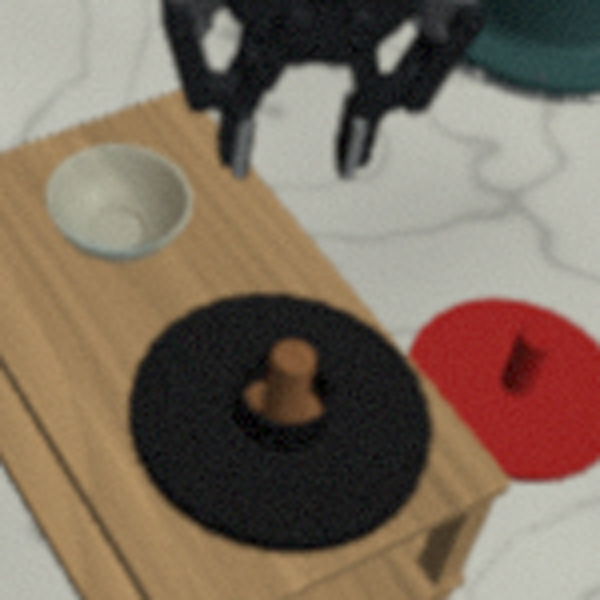

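```bash
python3 -c "
from h import *
c=bot.read_camera('scene');t=bot.read_state()['tool_pos']
for dz in (0,.005,.01,.014,.02,.027): print(dz,proj(c,t-[0,0,dz]))
delta((.5,.297,.215))"
```

```text
0 [[331.80602469 175.96957491]]
0.005 [[331.44702868 177.87657534]]
0.01 [[331.09133539 179.76373959]]
0.014 [[330.80913353 181.25937195]]
0.02 [[330.38970749 183.47964401]]
0.027 [[329.90618105 186.03535455]]
t 4.95 pos [0.4866 0.2532 0.2992] x [ 0.874 -0.485  0.   ] z [-3.e-04 -8.e-04 -1.e+00] F [-0.  -0.4 -0.1] T [ 0.02 -0.01 -0.01] w 0.5 q [ 0.43 -0.01  1.81 -0.    1.34  0.94]
units [-0.32 -1.5   2.81]
```

Request:
arm_command(steps=[-0.15,-0.75,0.5,0,0,0,0.45,-0.15,-0.72,0.5,0,0,0,0.45,0,0,0.6,0,0,0,0.45,0,0,0.6,0,0,0,0.45,0,0,0,0,0,0,0.45,0,0,0,0,0,0,0.45])

```text
time: 5.7
tool_pos: [0.5005, 0.2963, 0.2337]
tcp_rot: [-3.041, 0.788, -0.001]
wrist_force: [-0.2, 1.0, 0.1]
width: 0.452
```

```bash
python3 -c "
from h import *
delta((.5,.297,.192))
c=bot.read_camera('scene');t=bot.read_state()['tool_pos']
for dz in (0,.005,.01,.014,.02,.027): print(dz,proj(c,t-[0,0,dz]))
x,y=proj(c,(.5,.297,.20))[0].astype(int)
cr=c['img'][max(0,y-50):y+50,x-50:x+50,::-1]
cv2.imwrite('pics/s2.png',cv2.resize(cr,None,fx=6,fy=6,interpolation=cv2.INTER_CUBIC))
print(x-50,y-50)"
```

```text
t 5.7 pos [0.5005 0.2963 0.2337] x [ 0.874 -0.486  0.   ] z [ 4.e-04  1.e-04 -1.e+00] F [-0.2  1.   0.1] T [ 0.   -0.05  0.  ] w 0.452 q [ 0.49  0.1   1.82 -0.    1.22  1.  ]
units [-0.03 -0.01  1.39]
0 [[334.49720071 217.29912373]]
0.005 [[334.12503592 218.9412536 ]]
0.01 [[333.75639785 220.56615095]]
0.014 [[333.46399687 221.85382735]]
0.02 [[333.02952546 223.76523083]]
0.027 [[332.52881727 225.96519105]]
282 178
```

View pics/s2.png

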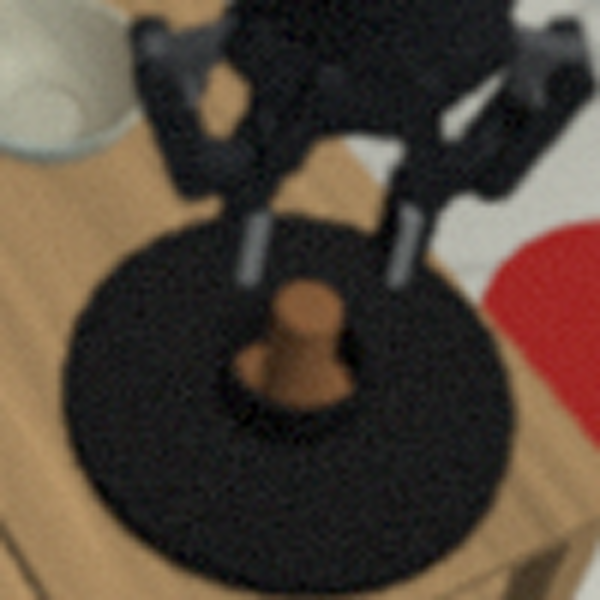

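Request:
arm_command(steps=[0,0,0.5,0,0,0,0.45,0,0,0.5,0,0,0,0.45,0,0,0.4,0,0,0,0.45,0,0,0,0,0,0,0.45,0,0,0,0,0,0,0.45])

```text
time: 6.38
tool_pos: [0.5005, 0.2969, 0.1913]
tcp_rot: [3.041, -0.787, -0.0]
wrist_force: [-0.1, 0.1, -0.1]
width: 0.452
```

```bash
cat > v.py <<'E'
import sys
from h import *
def view(name,cam,X,h=50,f=6):
    c=bot.read_camera(cam);x,y=proj(c,X)[0].astype(int)
    x0,y0=max(0,x-h),max(0,y-h)
    cv2.imwrite(f'pics/{name}.png',cv2.resize(c['img'][y0:y+h,x0:x+h,::-1],None,fx=f,fy=f,interpolation=cv2.INTER_CUBIC));print("off",x0,y0,"f",f)
E
python3 -c "
from v import *
delta((.5,.297,.191))
view('s3','scene',(.5,.297,.2))"
```

```text
t 6.38 pos [0.5005 0.2969 0.1913] x [ 0.874 -0.485 -0.   ] z [-0.e+00 -1.e-04 -1.e+00] F [-0.1  0.1 -0.1] T [ 0.06 -0.05  0.01] w 0.452 q [ 0.49  0.13  1.87 -0.    1.15  1.  ]
units [-0.02  0.    0.01]
off 282 178 f 6
```

View pics/s3.png

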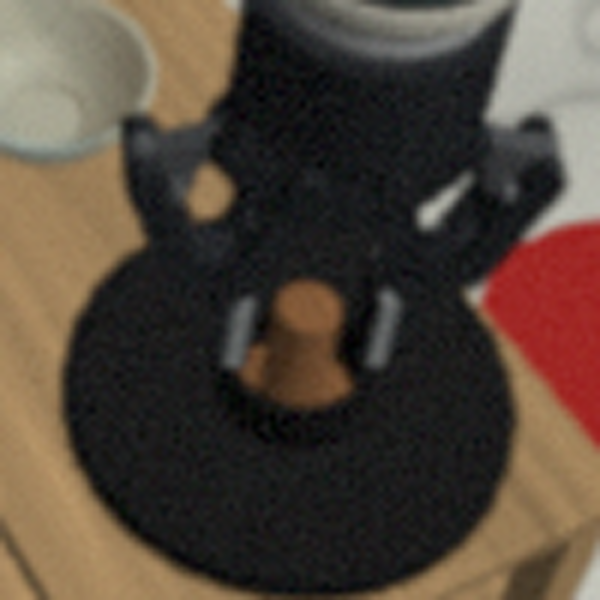

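Request:
arm_command(steps=[0,0,-0.08,0,0,0,0.3,0,0,0,0,0,0,0.15,0,0,0,0,0,0,0.1,0,0,0,0,0,0,0.1,0,0,0,0,0,0,0.1,0,0,0,0,0,0,0.1], squeeze=70)

```text
time: 7.18
tool_pos: [0.5008, 0.2972, 0.195]
tcp_rot: [-3.04, 0.787, -0.002]
wrist_force: [-1.7, 0.1, 6.5]
width: 0.224
```

```bash
python3 -c "
from v import *
delta((.5,.297,.191))
view('s4','scene',(.5,.297,.2))"
```

```text
t 7.17 pos [0.5008 0.2972 0.195 ] x [ 0.874 -0.485  0.001] z [ 0.0013  0.001  -1.    ] F [-1.7  0.1  6.5] T [-0.07  0.43  0.01] w 0.224 q [0.49 0.13 1.86 0.   1.15 1.  ]
units [-0.02  0.02  0.13]
off 282 178 f 6
```

View pics/s4.png

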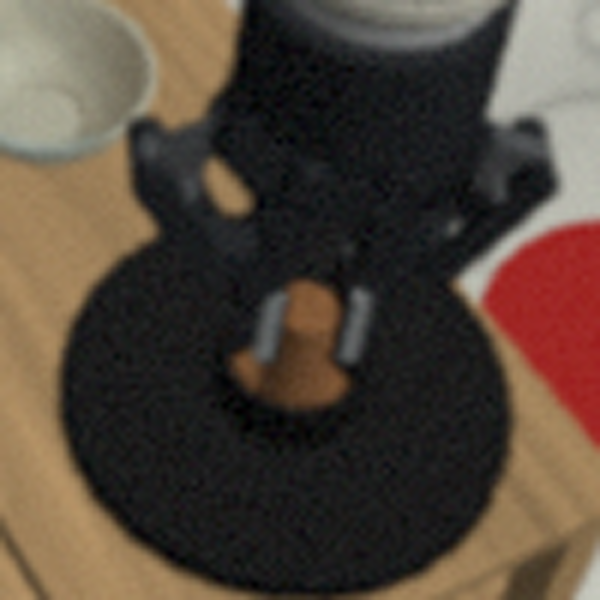

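Request:
arm_command(steps=[0,0,-0.1,0,0,0,0.1,0,0,-0.2,0,0,0,0.1,0,0,-0.3,0,0,0,0.1,0,0,-0.4,0,0,0,0.1,0,0,0,0,0,0,0.1,0,0,0,0,0,0,0.1])

```text
time: 7.98
tool_pos: [0.5004, 0.2968, 0.2239]
tcp_rot: [-3.041, 0.787, -0.0]
wrist_force: [-0.1, 1.3, -4.6]
width: 0.225
```

```bash
python3 -c "
from v import *
delta((.5,.297,.191))
view('s5','scene',(.5,.297,.23))"
```

```text
t 7.97 pos [0.5004 0.2968 0.2239] x [ 0.874 -0.485  0.   ] z [ 3.e-04  1.e-04 -1.e+00] F [-0.1  1.3 -4.6] T [ 0.02 -0.03 -0.01] w 0.225 q [ 0.49  0.1   1.83 -0.    1.21  1.  ]
units [-0.02  0.    1.1 ]
off 284 168 f 6
```

View pics/s5.png

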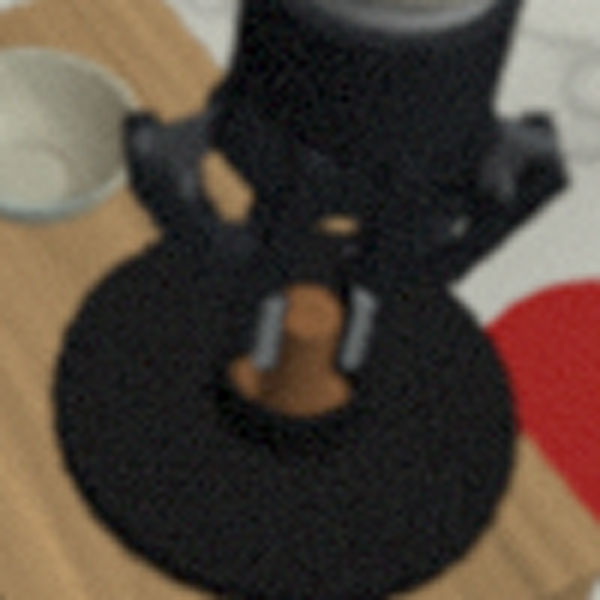

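Request:
arm_command(steps=[0,0,-0.3,0,0,0,0.1,0,0,-0.5,0,0,0,0.1,0,0,-0.6,0,0,0,0.1,0,0,-0.6,0,0,0,0.1,0,0,-0.4,0,0,0,0.1,0,0,-0.1,0,0,0,0.1,0.2,0.29,0,0,0,0,0.1,0.4,0.58,0,0,0,0,0.1,0.6,0.87,0,0,0,0,0.1,0.6,0.87,0,0,0,0,0.1])

```text
time: 9.28
tool_pos: [0.5091, 0.1997, 0.2977]
tcp_rot: [3.04, -0.787, -0.002]
wrist_force: [-0.6, -0.7, -4.4]
width: 0.228
```

Request:
arm_command(steps=[0.6,0.87,0,0,0,0,0.1,0.6,0.87,0,0,0,0,0.1,0.6,0.87,0,0,0,0,0.1,0.6,0.87,0,0,0,0,0.1,0.6,0.87,0,0,0,0,0.1,0.6,0.87,0,0,0,0,0.1,0.6,0.87,0,0,0,0,0.1,0.6,0.87,0,0,0,0,0.1,0.6,0.87,0,0,0,0,0.1,0.6,0.87,0,0,0,0,0.1])

```text
time: 10.52
tool_pos: [0.539, -0.1157, 0.2978]
tcp_rot: [3.04, -0.789, -0.003]
wrist_force: [0.4, 0.1, -4.7]
width: 0.227
```

Request:
arm_command(steps=[0.6,0.87,0,0,0,0,0.1,0.6,0.87,0,0,0,0,0.1,0.6,0.87,0,0,0,0,0.1,0.6,0.87,0,0,0,0,0.1,0.3,0.43,0,0,0,0,0.1,0.1,0.15,0,0,0,0,0.1,0,0,0,0,0,0,0.1,0,0,0,0,0,0,0.1])

```text
time: 11.52
tool_pos: [0.5546, -0.2597, 0.2987]
tcp_rot: [-3.041, 0.786, 0.0]
wrist_force: [-0.3, 0.1, -5.6]
width: 0.223
```

```bash
python3 -c "
from v import *
delta((.5545,-.2612,.20))
view('s6','scene',(.5545,-.2612,.2),75,5)
view('t6','top',(.5545,-.2612,.2),60,5)"
```

```text
t 11.53 pos [ 0.5546 -0.2597  0.2987] x [ 0.875 -0.484 -0.   ] z [-1.e-04  6.e-04 -1.e+00] F [-0.3  0.1 -5.6] T [ 0.02 -0.03  0.04] w 0.223 q [-0.48  0.12  1.68  0.    1.35  0.03]
units [0.02 0.05 3.29]
off 122 19 f 5
off 330 116 f 5
```

View pics/s6.png

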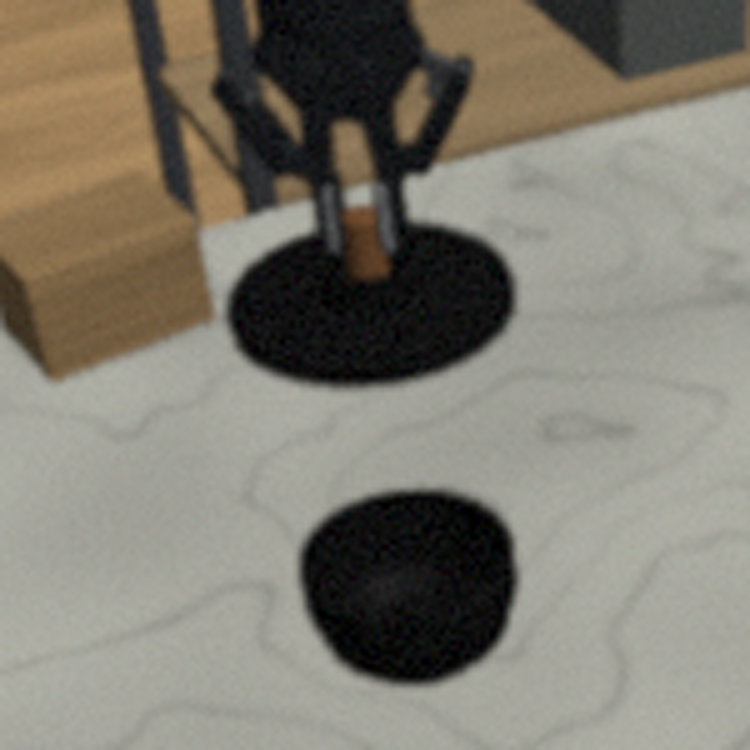

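View pics/t6.png

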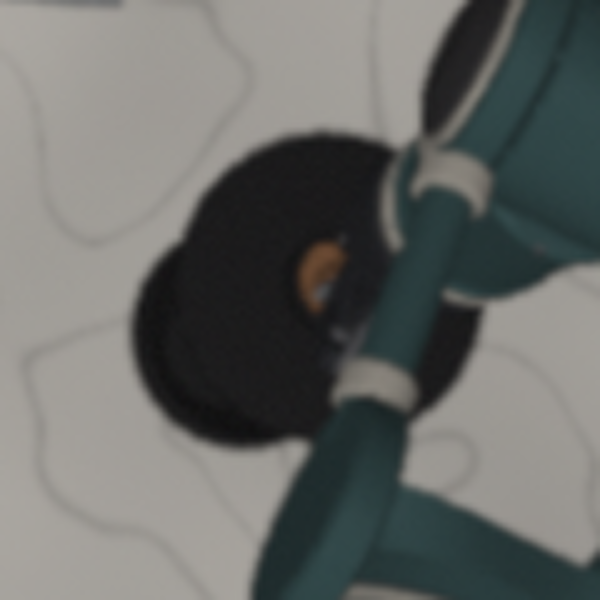

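```bash
python3 -c "
from h import *
c=bot.read_camera('scene');dark=c['img'].max(2)<75
k=contour(dark,(195,75));t=bot.read_state()['tool_pos'];print(t.round(4))
y=k[:,1];y0=k[:,1].max()
k2=k[(k[:,1]>72)&(k[:,1]<97)]
print(len(k2),k2[:,0].min(),k2[:,0].max())
for dz in (.044,.047,.050): print(dz,circ(onplane(c,k2,t[2]-dz)))
b=contour(dark,(204,136));P=onplane(c,b,.075);f=c['pose'][:2,2];f=f/np.linalg.norm(f);s=(P[:,:2]-[.5545,-.2612])@f
print('bowl',circ(P[s>.01]))
"
```

```text
[ 0.5548 -0.2598  0.2988]
79 168.0 224.0
0.044 (array([ 0.55731909, -0.24996899]), np.float64(0.0758870183111397), np.float64(0.0013462799279999116))
0.047 (array([ 0.55579484, -0.25480112]), np.float64(0.076309224341852), np.float64(0.0013537701090253257))
0.05 (array([ 0.55427058, -0.25963325]), np.float64(0.07673143037256494), np.float64(0.001361260290050729))
bowl (array([ 0.55467542, -0.2598472 ]), np.float64(0.06218308163493702), np.float64(0.0013708514345481934))
```

Request:
arm_command(steps=[0,0.04,0.3,0,0,0,0.1,0,0,0.6,0,0,0,0.1,0,0,0.8,0,0,0,0.1,0,0,0.8,0,0,0,0.1,0,0,0.8,0,0,0,0.1,0,0,0.7,0,0,0,0.1,0,0,0.4,0,0,0,0.1,0,0,0.2,0,0,0,0.1,0,0,0,0,0,0,0.1])

```text
time: 12.8
tool_pos: [0.5542, -0.2618, 0.1607]
tcp_rot: [3.041, -0.787, 0.0]
wrist_force: [-0.4, 0.2, -4.7]
width: 0.228
```

```bash
python3 -c "
from v import *
delta((.5545,-.261,.1275))
view('s7','scene',(.5545,-.2612,.11),50,6)
view('t7','top',(.5545,-.2612,.1),50,6)"
```

```text
t 12.8 pos [ 0.5542 -0.2618  0.1607] x [ 0.874 -0.485  0.   ] z [ 0. -0. -1.] F [-0.4  0.2 -4.7] T [ 0.01 -0.05 -0.01] w 0.228 q [-0.48  0.21  1.83 -0.    1.1   0.02]
units [-0.   -0.03  1.11]
off 151 70 f 6
off 331 131 f 6
```

View pics/s7.png

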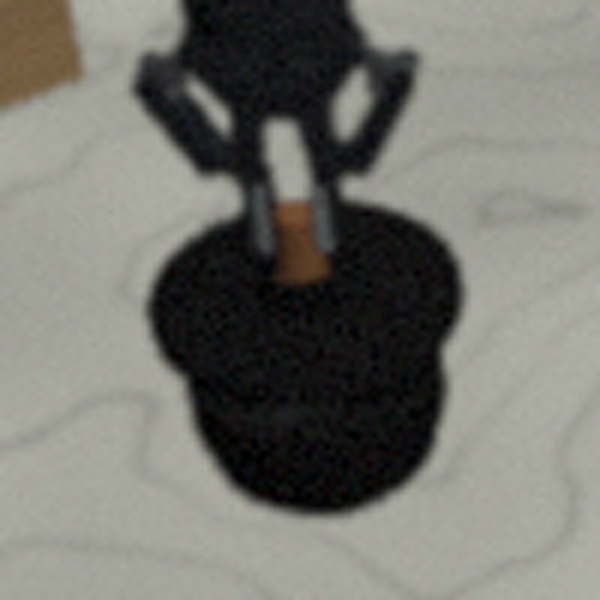

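View pics/t7.png

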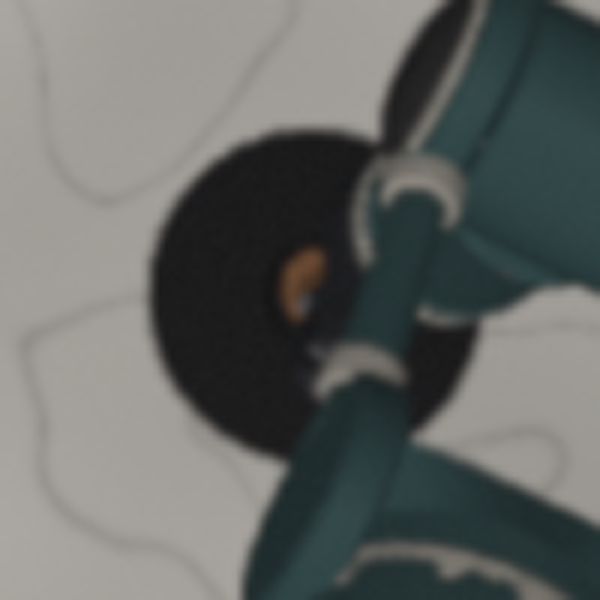

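```bash
python3 -c "
from h import *
c=bot.read_camera('top');im=c['img'].astype(int);dark=im.max(2)<75
k=contour(dark,(375,178));t=bot.read_state()['tool_pos'];print(t.round(4))
k2=k[(k[:,0]<380)&(k[:,0]>350)&(k[:,1]<207)&(k[:,1]>150)]
k2=k2[(k2[:,0]<376)]
for z in (.108,.114,.119):
    print(z,len(k2),circ(onplane(c,k2,z)))
"
```

```text
[ 0.5548 -0.2621  0.1619]
0.108 61 (array([ 0.55639036, -0.26450474]), np.float64(0.07517201191343982), np.float64(0.0008684256091249727))
0.114 61 (array([ 0.55567448, -0.26298889]), np.float64(0.07482514605494149), np.float64(0.0008644184369503331))
0.119 61 (array([ 0.5550779 , -0.26172568]), np.float64(0.07453609117285748), np.float64(0.000861079126804823))
```

Request:
arm_command(steps=[0,-0.02,0.2,0,0,0,0.1,0,0,0.2,0,0,0,0.1,0,0,0.2,0,0,0,0.1,0,0,0.15,0,0,0,0.1,0,0,0.1,0,0,0,0.1,0,0,0.1,0,0,0,0.1,0,0,0,0,0,0,0.1])

```text
time: 13.82
tool_pos: [0.5543, -0.2611, 0.1319]
tcp_rot: [-3.041, 0.787, 0.001]
wrist_force: [0.0, 0.7, -5.2]
width: 0.224
```

```bash
python3 -c "
from v import *
delta((.5545,-.261,.1275))"
```

```text
t 13.82 pos [ 0.5543 -0.2611  0.1319] x [ 0.874 -0.485 -0.   ] z [-4.e-04  2.e-04 -1.e+00] F [ 0.   0.7 -5.2] T [ 0.01  0.02 -0.02] w 0.224 q [-0.48  0.24  1.85  0.    1.05  0.03]
units [ 0.01 -0.01  0.15]
```

Plug has entered without contact; continue gently to the rim.

Request:
arm_command(steps=[0,0,0.07,0,0,0,0.1,0,0,0.05,0,0,0,0.1,0,0,0,0,0,0,0.1])

```text
time: 14.2
tool_pos: [0.5545, -0.2613, 0.1289]
tcp_rot: [3.041, -0.787, 0.001]
wrist_force: [-0.4, -0.7, -3.1]
width: 0.23
```

Request:
arm_command(steps=[0,0,0.04,0,0,0,0.1,0,0,0,0,0,0,0.1])

```text
time: 14.45
tool_pos: [0.5546, -0.2614, 0.1288]
tcp_rot: [3.041, -0.787, 0.001]
wrist_force: [-4.2, 0.5, 5.2]
width: 0.223
```

Request:
arm_command(steps=[0,0,0.04,0,0,0,0.1,0,0,0,0,0,0,0.1])

```text
time: 14.7
tool_pos: [0.5547, -0.2614, 0.1288]
tcp_rot: [3.041, -0.787, 0.002]
wrist_force: [-6.2, 1.9, 11.2]
width: 0.229
```

Request:
arm_command(steps=[0,0,-0.06,0,0,0,0.1,0,0,0,0,0,0,0.3,0,0,0,0,0,0,0.42,0,0,0,0,0,0,0.45,0,0,0,0,0,0,0.45])

```text
time: 15.32
tool_pos: [0.5545, -0.2612, 0.1278]
tcp_rot: [-3.041, 0.787, -0.0]
wrist_force: [-0.2, -0.4, -0.3]
width: 0.451
```

```bash
python3 -c "
from v import *
delta((.5545,-.261,.1275))
view('s8','scene',(.5545,-.2612,.11),50,6)"
```

```text
t 15.32 pos [ 0.5545 -0.2612  0.1278] x [ 0.874 -0.485  0.   ] z [ 1.e-04 -0.e+00 -1.e+00] F [-0.2 -0.4 -0.3] T [-0.09  0.03  0.04] w 0.451 q [-0.48  0.25  1.85  0.    1.04  0.03]
units [-0.   -0.01  0.01]
off 151 70 f 6
```

View pics/s8.png

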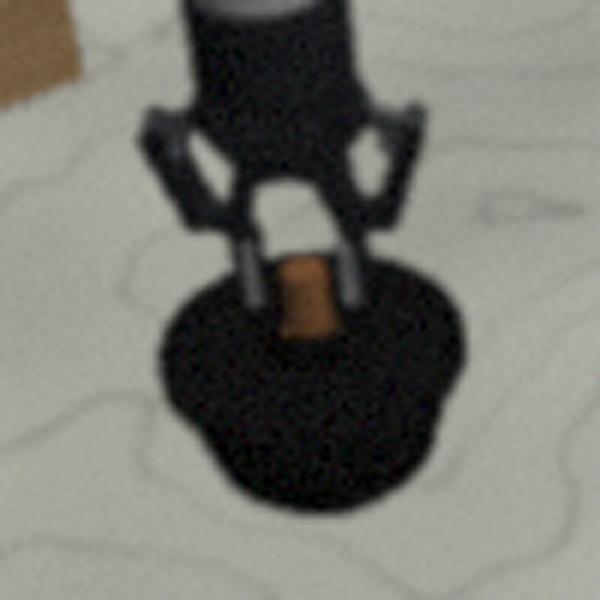

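Request:
arm_command(steps=[0,0,-0.4,0,0,0,0.45,0,0,-0.8,0,0,0,0.6,0,0,-0.8,0,0,0,1,0,0,-0.8,0,0,0,1,-1,0,0,0,0,0,1,-1,0,0,0,0,0,1,-1,0,0,0,0,0,1,-1,0,0,0,0,0,1,-1,0,0,0,0,0,1,0,0,0,0,0,0,1])

```text
time: 16.62
tool_pos: [0.4222, -0.1877, 0.2127]
tcp_rot: [3.041, -0.787, 0.001]
wrist_force: [-0.2, -0.4, -0.3]
width: 0.997
```

```bash
python3 -c "
from v import *
delta((.5548,-.2616,.20))
view('s9','scene',(.5545,-.2612,.09),40,7)
view('t9','top',(.5545,-.2612,.09),40,7)
for n,zs in(('top',(.075,.080,.086)),('scene',(.075,.08,.086))):
    c=bot.read_camera(n);im=c['img'].astype(int);dark=im.max(2)<75
    k=contour(dark,proj(c,(.5548,-.2616,.08))[0]);print(n,len(k),k.min(0),k.max(0))
    for z in zs:
        P=onplane(c,k,z)
        if n=='scene':
            f=c['pose'][:2,2];f=f/np.linalg.norm(f);s=(P[:,:2]-[.5545,-.2612])@f
            P=P[s>.01]
        print(z,circ(P))
"
```

```text
t 16.62 pos [ 0.4222 -0.1877  0.2127] x [ 0.874 -0.485  0.001] z [ 9.e-04 -4.e-04 -1.e+00] F [-0.2 -0.4 -0.3] T [-0.03 -0.06 -0.06] w 0.997 q [-0.47 -0.12  2.08  0.    1.19  0.03]
units [5.06 0.01 0.43]
off 162 85 f 7
off 340 141 f 7
top 345 [354. 155.] [442. 269.]
0.075 (array([ 0.46852037, -0.28793653]), np.float64(0.1278249510776579), np.float64(0.034454986323339556))
0.08 (array([ 0.46826808, -0.28661672]), np.float64(0.12734559801032475), np.float64(0.034325777563706236))
0.086 (array([ 0.46796534, -0.28503294]), np.float64(0.12677037432952887), np.float64(0.034170727052146264))
scene 155 [178. 112.] [227. 155.]
0.075 (array([ 0.54008975, -0.2909341 ]), np.float64(0.05428637856023311), np.float64(0.0217858061236072))
0.08 (array([ 0.54034431, -0.28977201]), np.float64(0.050488891924116326), np.float64(0.020811766211514277))
0.086 (array([ 0.54232845, -0.28082941]), np.float64(0.050744755835108554), np.float64(0.019446270181408095))
```

View pics/s9.png

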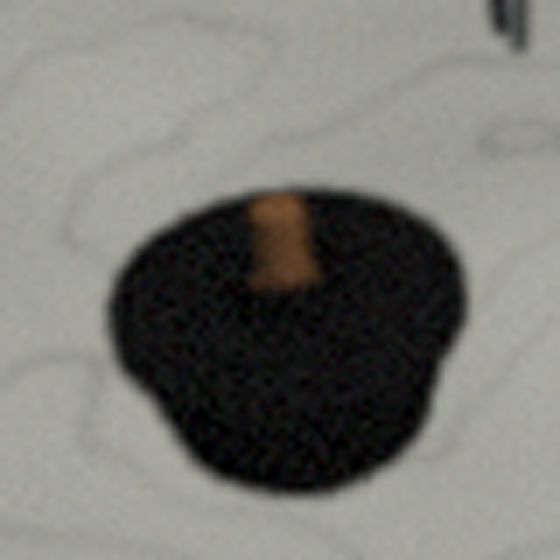

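View pics/t9.png

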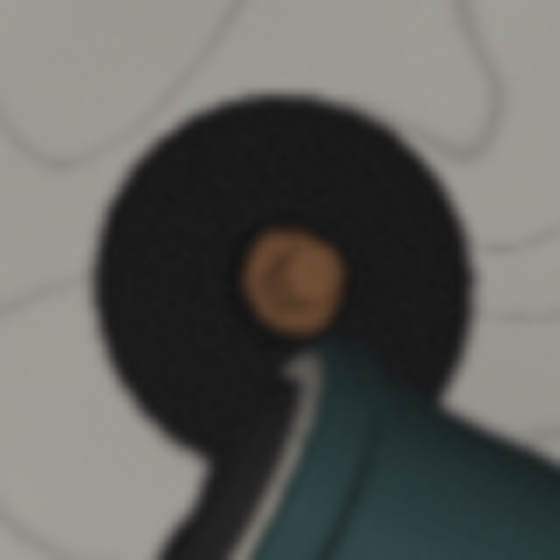

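```bash
python3 -c "
from v import *
c=bot.read_camera('top');im=c['img'].astype(int);dark=im.max(2)<75
k=contour(dark,(379,180));k=k[(k[:,1]<198)]
for z in (.075,.08,.086): print(z,len(k),circ(onplane(c,k,z)))
hsv=cv2.cvtColor(c['img'],cv2.COLOR_RGB2HSV)
w=np.zeros(dark.shape,bool);w[170:192,370:393]=1
m=w&(im[...,0]-im[...,2]>25);ys,xs=np.nonzero(m);print(xs.min(),xs.max(),ys.min(),ys.max())
print('exp knob top',proj(c,(.5548,-.2616,.132)),'hole',proj(c,(.5548,-.2616,.106)))
c=bot.read_camera('scene');im=c['img'].astype(int);dark=im.max(2)<75
m=cv2.morphologyEx(dark.astype(np.uint8),cv2.MORPH_CLOSE,np.ones((13,13)))
k=contour(m,(203,131));
for z in (.080,.086):
  P=onplane(c,k,z);f=c['pose'][:2,2];f=f/np.linalg.norm(f);s=(P[:,:2]-[.5545,-.2612])@f
  print('scene',z,(s>.01).sum(),circ(P[s>.01]))
"
```

```text
0.075 107 (array([ 0.55671342, -0.26464202]), np.float64(0.07557667481893962), np.float64(0.0007885833861667795))
0.08 107 (array([ 0.5561304 , -0.26340957]), np.float64(0.07529325667101394), np.float64(0.0007856261398559573))
0.086 107 (array([ 0.55543077, -0.26193062]), np.float64(0.07495315489350085), np.float64(0.0007820774442829771))
375 388 174 188
exp knob top [[384.23981605 179.49745906]] hole [[381.9501083  180.68432483]]
scene 0.08 56 (array([ 0.55260937, -0.26633992]), np.float64(0.07495782845799644), np.float64(0.001494200304965054))
scene 0.086 53 (array([ 0.55503014, -0.25873898]), np.float64(0.07448376174262256), np.float64(0.0015066269967213947))
```

Request:
arm_command(steps=[1,0,0,0,0,0,0.8,1,0.02,0,0,0,0,0.8,1,0,0,0,0,0,0.8,1,0,0,0,0,0,0.8,0.9,0,0,0,0,0,0.8,0.19,0,0.5,0,0,0,0.8,0,0,0.7,0,0,0,0.8,0,0,0.5,0,0,0,0.8,0,0,0,0,0,0,0.8,0,0,0,0,0,0,0.8])

```text
time: 18.18
tool_pos: [0.5562, -0.2629, 0.1612]
tcp_rot: [3.041, -0.787, 0.0]
wrist_force: [-0.0, 0.4, -0.2]
width: 0.8
```

```bash
python3 -c "
from v import *
delta((.5555,-.2625,.103))
c=bot.read_camera('scene');s=bot.read_state();R=Ro.from_rotvec(s['tcp_rot']).as_matrix()
for dz in (0,.005,.01,.014):
  for sy in (-.011,.011):
    print(dz,sy,proj(c,s['tool_pos']+R@np.array([0,sy,dz])))
view('s10','scene',(.5545,-.2612,.11),50,6)"
```

```text
t 18.18 pos [ 0.5562 -0.2629  0.1612] x [ 0.874 -0.485  0.   ] z [ 1.e-04 -1.e-04 -1.e+00] F [-0.   0.4 -0.2] T [ 0.05 -0.04 -0.01] w 0.8 q [-0.48  0.22  1.82  0.    1.1   0.02]
units [-0.03  0.    1.94]
0 -0.011 [[197.80928563 107.63197096]]
0 0.011 [[198.75053829 103.15157046]]
0.005 -0.011 [[198.01938846 109.08221121]]
0.005 0.011 [[198.95395822 104.59460323]]
0.01 -0.011 [[198.22838834 110.52343888]]
0.01 0.011 [[199.15633678 106.02885012]]
0.014 -0.011 [[198.39479763 111.66997633]]
0.014 0.011 [[199.31749296 107.16996371]]
off 151 70 f 6
```

View pics/s10.png

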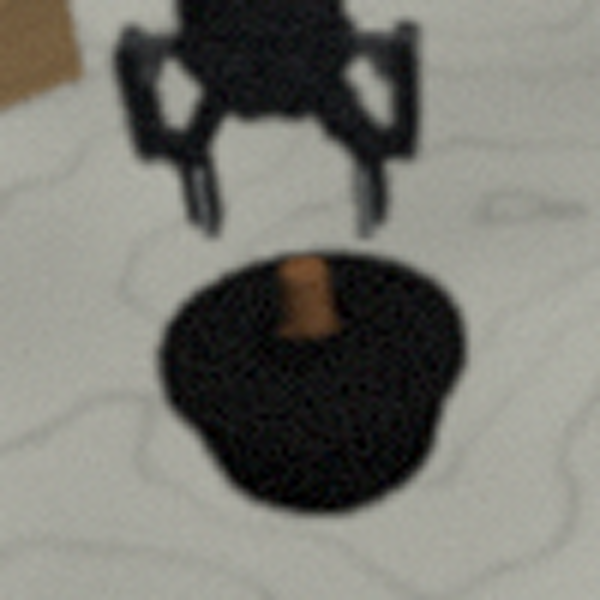

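Request:
arm_command(steps=[-0.06,0,0.4,0,0,0,0.8,0,0,0.5,0,0,0,0.8,0,0,0.5,0,0,0,0.8,0,0,0.3,0,0,0,0.8,0,0,0.2,0,0,0,0.8,0,0,0.1,0,0,0,0.8,0,0,0,0,0,0,0.8,0,0,0,0,0,0,0.8])

```text
time: 19.27
tool_pos: [0.5553, -0.2623, 0.1016]
tcp_rot: [3.041, -0.787, 0.002]
wrist_force: [1.2, -0.3, -0.5]
width: 0.799
```

```bash
python3 -c "
from v import *
delta((.5545,-.2612,.1))
view('s11','scene',(.5545,-.2612,.11),50,6)"
```

```text
t 19.27 pos [ 0.5553 -0.2623  0.1016] x [ 0.874 -0.485  0.001] z [ 9.e-04 -4.e-04 -1.e+00] F [ 1.2 -0.3 -0.5] T [ 0.01 -0.03  0.03] w 0.799 q [-0.48  0.28  1.87  0.    0.99  0.02]
units [-0.04 -0.02  0.05]
off 151 70 f 6
```

View pics/s11.png

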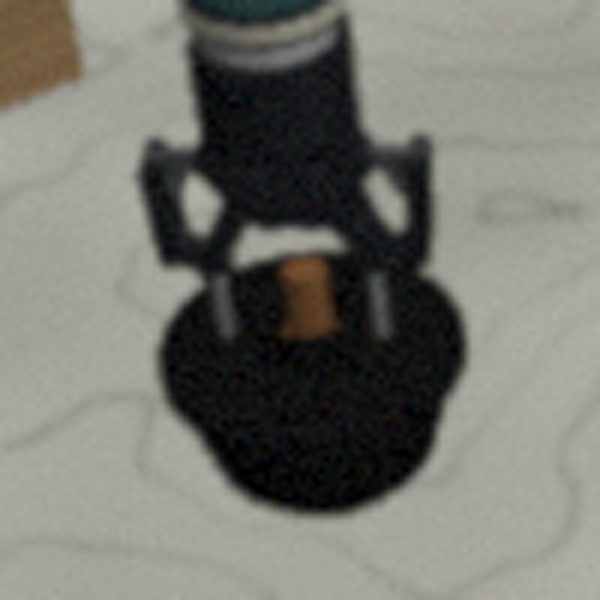

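Request:
arm_command(steps=[0,0,0,0,0,0,0.72,0,0,0,0,0,0,0.67,0,0,0,0,0,0,0.63,0,0,0,0,0,0,0.6,0,0,0,0,0,0,0.57,0,0,0,0,0,0,0.54,0,0,0,0,0,0,0.5,0,0,0,0,0,0,0.45], squeeze=35)

```text
time: 20.32
tool_pos: [0.5551, -0.2623, 0.1014]
tcp_rot: [3.041, -0.787, 0.001]
wrist_force: [-1.3, -0.2, 4.9]
width: 0.592
```

```bash
python3 -c "
from v import *
delta((.5545,-.2612,.1))
view('s12','scene',(.5545,-.2612,.11),50,6)"
```

```text
t 20.32 pos [ 0.5551 -0.2623  0.1014] x [ 0.874 -0.485  0.001] z [ 5.e-04 -3.e-04 -1.e+00] F [-1.3 -0.2  4.9] T [0.07 0.17 0.13] w 0.592 q [-0.48  0.28  1.87 -0.    0.99  0.02]
units [-0.03 -0.02  0.05]
off 151 70 f 6
```

View pics/s12.png

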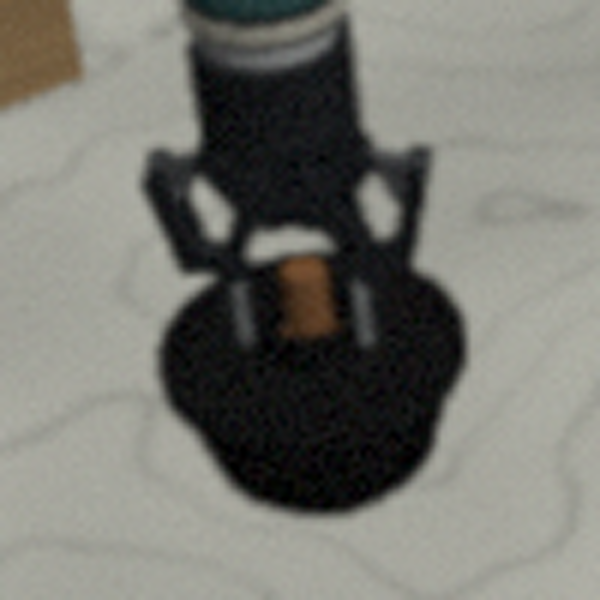

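Request:
arm_command(steps=[0,0,0,0,0,0,0.45,0,0,-0.05,0,0,0,0.45,0,0,-0.1,0,0,0,0.45,0,0,-0.15,0,0,0,0.45,0,0,-0.2,0,0,0,0.45,0,0,-0.2,0,0,0,0.45,0,0,0,0,0,0,0.45], squeeze=60)

```text
time: 21.25
tool_pos: [0.5555, -0.2625, 0.123]
tcp_rot: [3.041, -0.787, 0.003]
wrist_force: [0.3, 0.3, -1.9]
width: 0.58
```

```bash
python3 -c "
from v import *
delta((.5545,-.2612,.1))
view('s13','scene',(.5545,-.2612,.11),50,6)"
```

```text
t 21.25 pos [ 0.5555 -0.2625  0.123 ] x [ 0.874 -0.485  0.002] z [ 1.6e-03 -8.0e-04 -1.0e+00] F [ 0.3  0.3 -1.9] T [-0.01 -0.01  0.05] w 0.58 q [-0.48  0.25  1.86  0.    1.03  0.02]
units [-0.05 -0.02  0.77]
off 151 70 f 6
```

View pics/s13.png

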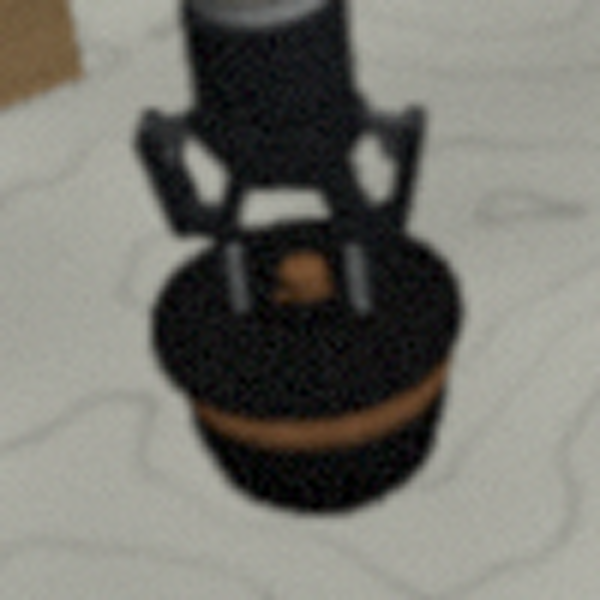

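Cover comes up alone, with the wooden inner lid left on the bowl. Continuing up.

Request:
arm_command(steps=[0,0,-0.2,0,0,0,0.45,0,0,-0.3,0,0,0,0.45,0,0,-0.4,0,0,0,0.45,0,0,-0.5,0,0,0,0.45,0,0,-0.5,0,0,0,0.45,0,0,-0.4,0,0,0,0.45,0,0,-0.2,0,0,0,0.45,0,0,0,0,0,0,0.45,0,0,0,0,0,0,0.45,0,0,0,0,0,0,0.45])

```text
time: 22.55
tool_pos: [0.5544, -0.2619, 0.1961]
tcp_rot: [-3.041, 0.787, 0.002]
wrist_force: [-0.4, -0.6, -3.2]
width: 0.578
```

```bash
python3 -c "
from v import *
delta((.5545,-.2612,.2))
view('s14','scene',(.5545,-.2612,.13),60,5)
c=bot.read_camera('scene');im=c['img'].astype(int)
w=np.zeros(im.shape[:2],bool);w[95:160,160:245]=1
m=w&(im[...,0]-im[...,2]>35)
k=contour(cv2.morphologyEx(m.astype(np.uint8),cv2.MORPH_OPEN,np.ones((3,3))),(203,140))
print(len(k),k.min(0),k.max(0))
k=k[k[:,1]>(k[:,1].min()+k[:,1].max())/2]
print('disc exp',proj(c,(.5545,-.2612,.081)))
a=np.linspace(0,6.28,60)
uv=proj(c,np.c_[.5545+.07*np.cos(a),-.2612+.07*np.sin(a),0*a+.081]);print(uv.min(0),uv.max(0))
im2=cv2.resize(c['img'][...,::-1],None,fx=6,fy=6,interpolation=cv2.INTER_CUBIC)
for z in (.075,.081):
  uv=proj(c,np.c_[.5545+.07*np.cos(a),-.2612+.07*np.sin(a),0*a+z]);cv2.polylines(im2,[((uv+.5)*6).astype(int)],True,(0,255,0),1)
uv=proj(c,np.c_[.5545+.011*np.cos(a),-.2612+.011*np.sin(a),0*a+.132]);cv2.polylines(im2,[((uv+.5)*6).astype(int)],True,(0,255,0),1)
cv2.imwrite('pics/s15.png',im2[500:1000,900:1500])
"
```

```text
t 22.55 pos [ 0.5544 -0.2619  0.1961] x [ 0.874 -0.485 -0.002] z [-1.4e-03  7.0e-04 -1.0e+00] F [-0.4 -0.6 -3.2] T [-0.   -0.01  0.  ] w 0.578 q [-0.48  0.18  1.79 -0.    1.17  0.02]
units [-0.01 -0.02 -0.13]
off 140 54 f 5
108 [181. 116.] [225. 143.]
disc exp [[202.44510206 127.82481811]]
[179.14271043 113.88655441] [225.69566829 143.03944568]
```

View pics/s14.png

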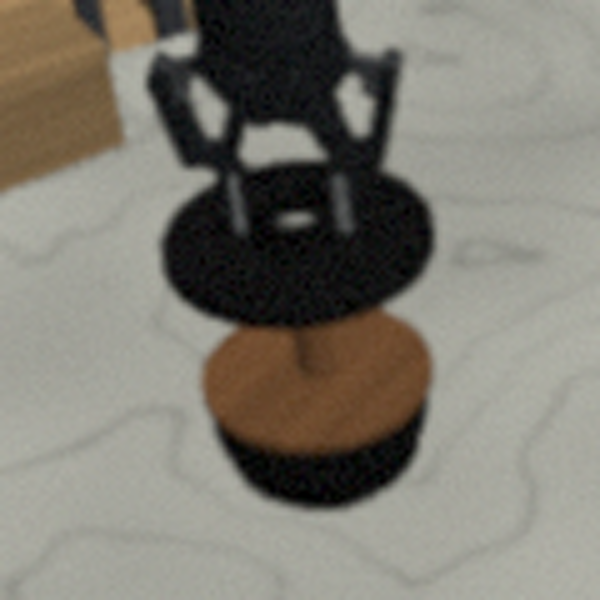

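View pics/s15.png

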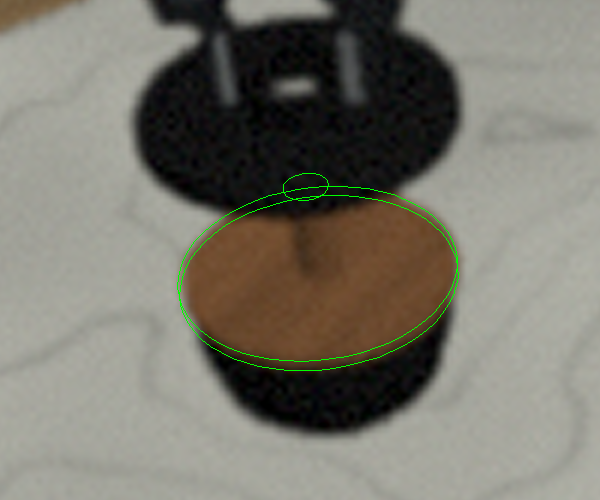

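```bash
python3 -c "
from h import *
delta((.5545,-.2612,.2))
print(bot.finish_job())"
```

```text
t 22.65 pos [ 0.5546 -0.262   0.1963] x [ 0.874 -0.485 -0.001] z [-1.e-03  6.e-04 -1.e+00] F [ 0.9  0.3 -2.2] T [ 0.06 -0.01  0.01] w 0.581 q [-0.48  0.18  1.79  0.    1.17  0.02]
units [-0.02 -0.02 -0.12]
the job is handed in; nothing more can be done
None
```

The job is done and handed in at 22.65 s. I carried both lids by the knob to the bowl and lowered them until the inner lid rested on the rim. I then let go, gripped the cover by its collar, and lifted it straight up.

**Last checks:**
- **Inner lid:** the wooden disc's outline matches its fully-home position on the bowl to within about 1–2 mm and looks level.
- **Cover:** it is still held (opening 0.58, wrist load about 2–3 N, which fits the cover alone). It looks level, with its underside about 37 mm above the knob top.
- **Forces:** the highest wrist reading at the end of a move was about 13 N, when I pressed the inner lid onto the rim.
- **Bowl, dishes and spoon:** the bowl shows no visible shift in the camera views. I did not re-check the glass dishes and spoon at the end, but no move went near them.

**Disagreement:** the two cameras differed by about 2 mm on the cover's centre. I went with the scene camera, because it agreed with where the knob had been gripped.

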